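# Count the sample, then cam-lift its vial to the detector and hold

## Task

Log the next sample on the bench tally counter by swinging its sprung lever all the way to its stop and letting it spring fully back. Then turn the cam lever of the sample lift to its highest lift point, where the lever arm stands over the metal index fin and the vial is up in front of the detector, and finish while holding the lever there, because it springs back when let go. Keep the vial upright in its cup and leave the other things on the bench where they are.

Things in the scene. Friction and masses are not known exactly. Their poses are not given: they have to be found in the camera images.
- tally_counter: bench tally counter, screwed down (fixed, but its place and yaw vary): steel box 60 x 60 x 40 mm on a dark plate 85 x 85 x 8 mm, with a flat swing lever on top. Origin: centre of the plate's underside on the bench, directly under the lever's upright pivot axis; z up, the counting-wheel window faces -x. Top of the box is 48 mm above the bench
- tally_pin (a point): point on the upright round steel pin at the outer end of the tally lever: pin 12 mm in diameter, from 58 to 98 mm above the bench, on a foot 16 mm in diameter; the point lies on the pin's axis 80 mm above the bench, 70 mm out from the pivot axis. The lever arm below it is 12 mm wide, from 53 to 59 mm above the bench
- tally_lever (a joint): angle of the tally lever, rad: 0 = at rest, grows clockwise seen from above to the stop at 1.0. At 0 the lever points to -80 degrees in the counter's frame (nearly along -y). A spring drives it back to 0 from anywhere; at the pin it takes about 1.2 N to start and 2.6 N at the stop
- lift_base: sample lift, screwed down (fixed, but its place and yaw vary): grey plate 190 x 190 x 12 mm with a round aluminium housing 92 mm wide to 40 mm height, a steel cam ring with the cam lever above it, and on top a round stage with a white cup holding the vial. On its +y side a grey detector head 60 x 34 mm, 124 mm high, with its centre 76 mm from the cam axis. Origin: centre of the plate's underside on the bench, on the upright cam axis; z up
- cam_knob (a point): point on the black upright round knob at the outer end of the cam lever: knob 18 mm in diameter, from 57 to 115 mm above the bench; the point lies on its axis 95 mm above the bench, 110 mm out from the cam axis. The lever arm below it is 18 mm wide, from 44 to 54 mm above the bench
- cam_lever (a joint): angle of the cam lever, rad: 0 = at rest against its stop, grows anticlockwise seen from above, end of travel 2.3. At 0 the arm points to -135 degrees in the lift's frame. The stage rises 15 mm to its highest point at 1.4 rad and sinks again beyond it. A spring drives the lever back to 0 from anywhere, also from the highest point; at the knob it takes about 2 N at rest and 3 to 4 N at the highest point
- cam_index (a point): top of the fixed metal index fin on the lift's plate, 40 mm above the bench and 75 mm from the cam axis; the fin (50 mm long radially, 8 mm thick, flat-sided, unlike the two thin round stop pins at the ends of the lever's travel) stands exactly under the lever arm when the lever is at the highest lift point (1.4 rad)
- vial: capped glass vial 28 mm in diameter and 62 mm tall standing loose in the 33 mm wide cup of the stage; origin: centre of its underside, 65 mm above the bench with the stage down and 80 mm with it fully up
- petri_dish: bystander: glass dish 90 mm wide, 16 mm high; origin under its centre
- small_jar: bystander: jar 34 mm wide, 48 mm high, orange cap; origin under its centre
- tall_jar: bystander: jar 38 mm wide, 55 mm high, dark cap; origin under its centre
- screwdriver: bystander: screwdriver 160 mm long lying along its x axis
- beaker: bystander: open glass cup 68 mm wide, 85 mm high; origin under its centre
There are look-alikes about, which are no part of the job. What is shaped like the vial but pink or yellow is not meant.

How it is judged:
By the outcome, as a careful person would: the job done as asked, in the order asked, and still so for the second after the job is handed in, while the arm keeps its last pose, push and grip.
It also fails if it takes over 56 s, if anything falls off the work surface, if the arm or the gripper's body presses on something with over 40 N, if the wrist force passes 120 N, or if a joint passes its speed limit or range.

## Robot

A 6-joint arm with a two-finger parallel gripper is mounted at the origin on the work surface. World frame = base frame: x ahead of the robot, y to its left, z up, the work surface at z = 0. Lengths are in m, angles in rad, forces in N, time in s.
With the tool pointing down it reaches from about 0.35 to 0.85 m from the base axis. Payload 8.1 kg.
Tool frame: the origin (TCP) lies between the finger pads; the fingertips stand 19 mm ahead of it and the grasp point (between the pads) is the TCP; x points along the fingers, z is the direction in which the jaws open and shut, and the axes are right-handed (so a half turn about x gives the same grasp; the last joint's range is limited). The gripper opens to 93 mm and grips with 3 to 60 N. Pads are 15 mm wide; open, the fingers measure 128 mm over their backs; the gripper's body (75 mm by 188 mm) begins 65 mm behind the grasp point.
Start: joints at [1.258, 0.13, 1.488, -0, 1.523, -0.085], TCP at [0.135, 0.585, 0.238] pointing down, gripper open.
Joint ranges: [-2.96, 2.96], [-0.89, 2.26], [0.02, 2.5], [-1.34, 4.48], [0, 2.73], [-2.66, 2.66]. Speed limits (rad/s): [2.39, 2.39, 2.79, 3.14, 3.14, 3.14].

## Interface

Orientations are given as a unit quaternion [w, x, y, z].
In Python, from workcell import get_state, camera, sign_off gives the robot as it stands.
- The arm moves only by the tool apply_moves, never from a script. Its argument "targets" is a list of rows, each a list of 3 entries, a list of its own where there are three numbers: the shift along the tool's x, y, z in units of 30 mm (1.0 is 30 mm), then the turn, a rotation vector about the tool's x, y, z in units of 10 degrees (1.0 is 10 degrees), then the finger opening in mm, from 0 to 93. In form: [[[tx, ty, tz], [rx, ry, rz], fingers], ...]. A call has 1 to 12 rows; each row is the pose to reach, as a shift and turn from the pose commanded when the call began, along the tool's axes at that moment; what a row does not reach only later rows make up. A row lasts 1/8 s, in which the tool goes at most 62.5 mm and 10.7 degrees, less where a joint would pass 70% of its speed; a pose out of reach is approached as far as the arm can. A call with a gripper value outside its range is refused whole. The fingers move at their own pace and stop on an object; "squeeze" is the grip in N (left out, the last holds). Time passes only in rows, so rows that repeat a pose let the fingers close. It gives the time, the measured TCP pose, the force and the opening at its end, in the units of the state.
- get_state(): the state, without advancing time (a new reading comes with each control period).
- camera(name): name is "scene" or "top" or "wrist"; returns a dict with "frame" (400x640x3 uint8, blue, green, red), "depth" (400x640 float32, m along the optical axis (not along the pixel's ray), 0 where there is no reading), "fx", "fy", "cx", "cy" (pixels), "dist" ([k1, k2, p1, p2, k3] as OpenCV has them; the pictures are not rectified), "rvec" (rotation vector, rad) and "tvec" (3), from world to camera coordinates, as OpenCV has them. Camera axes: x right, y down, z forward; pixel columns grow to the right and rows downward; lengths in m; the calibration is good to about 2 mm. A picture is of the moment at which its call begins.
- sign_off(): hands the job in, once; it reports no verdict.
The state is a dict: "time_s": time; "joint_pos": joint angles; "dq": joint speeds; "joint_efforts": joint torques, N m; "tcp_pos": TCP position; "orientation": TCP orientation; "force": force on the tool from outside, world axes, zero at the start; "torque": the same for the moment, N m; "opening": opening from 0.0 (shut) to 1.0 (fully open).
Only numpy, scipy, OpenCV 4.12 (cv2) and the standard library are available. Lean on these libraries where they do the work, as an engineer would, in place of code of your own. Each camera call takes 0.05 s, during which the arm holds its last target.

## Working session

There is one attempt and no reset: what is moved stays moved. The work goes in short steps, Python scripts to look and compute and a tool call to move; the robot and the scene stay as the last step left them, time stands still between calls to the robot, and variables do not carry over. Pictures are saved under pics/ and viewed, and the job is handed in when it is done.

Besides the shell and the picture viewer there is one more tool, called after "Call:" as a command line: name --argument value ..., lists and objects as JSON in quotes. apply_moves: Moves the arm, as the interface text tells. Its arguments: {"type":"object","properties":{"targets":{"type":"array"},"squeeze":{"type":"number"}},"required":["targets"]}

```bash
mkdir -p pics; cat > h.py <<'E'
import numpy as np,cv2
from workcell import get_state,camera
def K(c): return np.array([[c['fx'],0,c['cx']],[0,c['fy'],c['cy']],[0,0,1.]])
def ray(c,u,v):
    p=cv2.undistortPoints(np.array([[[u,v]]],float),K(c),np.array(c['dist'],float))[0,0]
    R=cv2.Rodrigues(np.array(c['rvec'],float))[0];t=np.array(c['tvec'],float).ravel()
    return -R.T@t, R.T@np.array([p[0],p[1],1.])
def onz(c,u,v,z):
    o,d=ray(c,u,v);return o+d*(z-o[2])/d[2]
def dp(c,u,v):
    o,d=ray(c,u,v);return o+d*c['depth'][int(v),int(u)]
def proj(c,P):
    return cv2.projectPoints(np.array(P,float).reshape(-1,1,3),np.array(c['rvec'],float),np.array(c['tvec'],float),K(c),np.array(c['dist'],float))[0][:,0]
def cloud(c):
    v,u=np.mgrid[0:400,0:640]
    p=cv2.undistortPoints(np.stack([u,v],-1).reshape(-1,1,2).astype(float),K(c),np.array(c['dist'],float))[:,0]
    R=cv2.Rodrigues(np.array(c['rvec'],float))[0];t=np.array(c['tvec'],float).ravel()
    X=np.c_[p,np.ones(len(p))]*c['depth'].reshape(-1,1)
    return ((X-t)@R).reshape(400,640,3)
E
python3 - <<'E'
from h import *
import pickle
for n in ['scene','top','wrist']:
    c=camera(n);cv2.imwrite(f'pics/{n}0.png',c['frame']);pickle.dump(c,open(f'{n}0.pkl','wb'))
    print(n,ray(c,320,200),c['fx'])
print(get_state())
E
```

```text
scene (array([1.32683084, 0.45086969, 0.79036859]), array([-0.69658158, -0.35301187, -0.62473273])) 415.6005011394877
top (array([0.39769849, 0.03855052, 1.15812892]), array([ 0.1486844 ,  0.00947336, -0.98887345])) 404.33199254184495
wrist (array([0.07025921, 0.59976522, 0.38456265]), array([ 0.24491648, -0.06202504, -0.96759387])) 287.6765660104051
{'time_s': 0.15, 'joint_pos': array([ 1.25760085e+00,  1.31016919e-01,  1.48900426e+00,  1.88761921e-05,
        1.52298840e+00, -8.53977176e-02]), 'dq': array([-0.00014862, -0.00138211, -0.00086995, -0.00057667,  0.0004715 ,
       -0.00258987]), 'joint_efforts': array([ 6.13706088e-04, -5.60473430e+01, -4.92336738e+01,  7.67465984e-02,
        3.05312674e-02, -1.68954803e-04]), 'tcp_pos': array([0.13534667, 0.58412596, 0.23682459]), 'orientation': array([ 0.55316568, -0.44020505,  0.55400775,  0.43966198]), 'force': array([ 0.18327045,  0.37965976, -0.61904616]), 'torque': array([ 0.04258525,  0.01783438, -0.00690557]), 'opening': 0.9979252351370898}
```

View pics/scene0.png

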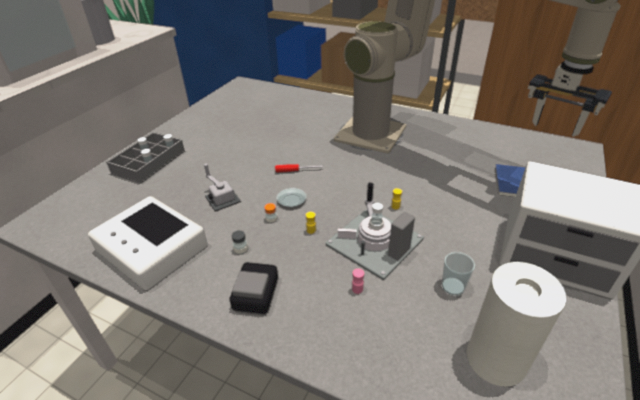

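View pics/top0.png

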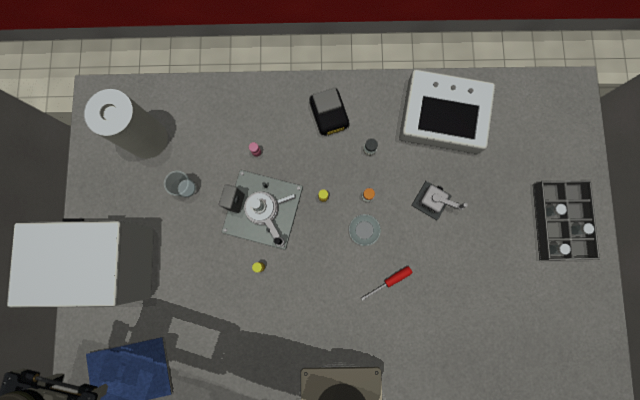

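View pics/wrist0.png

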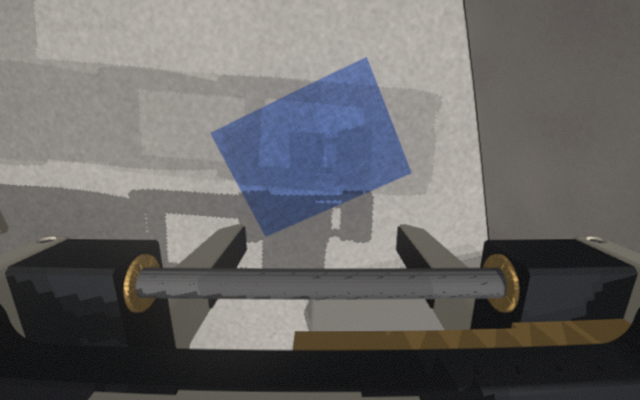

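The top view shows the lift around (262,207), its knob near (280,240), and the tally counter around (433,200), its pin near (462,205). I'll zoom in on both.

```bash
python3 - <<'E'
from h import *
import pickle
t=pickle.load(open('top0.pkl','rb'));s=pickle.load(open('scene0.pkl','rb'))
f=t['frame']
a=cv2.resize(f[160:260,210:310],None,fx=5,fy=5,interpolation=cv2.INTER_CUBIC)
b=cv2.resize(f[170:230,400:480],None,fx=5,fy=5,interpolation=cv2.INTER_CUBIC)
o=np.zeros((500,800,3),np.uint8);o[:,:500]=a;o[:300,400:800]=b if False else o[:300,400:800]
cv2.imwrite('pics/za.png',a);cv2.imwrite('pics/zb.png',b)
g=s['frame']
cv2.imwrite('pics/sa.png',cv2.resize(g[170:280,320:430],None,fx=5,fy=5,interpolation=cv2.INTER_CUBIC))
cv2.imwrite('pics/sb.png',cv2.resize(g[155:215,190:250],None,fx=6,fy=6,interpolation=cv2.INTER_CUBIC))
for n,c in (('top',t),('scene',s)):
    d=c['depth'];print(n,(d>0).mean())
for (u,v) in [(262,207),(280,240),(274,226),(264,185),(294,197),(232,198),(433,200),(437,197),(462,205)]:
    print(u,v,dp(t,u,v).round(3))
E
```

```text
top 0.9960859375
scene 0.99515234375
262 207 [0.543 0.205 0.085]
280 240 [0.453 0.154 0.106]
274 226 [0.494 0.176 0.054]
264 185 [0.609 0.204 0.053]
294 197 [0.578 0.123 0.025]
232 198 [0.562 0.276 0.126]
433 200 [ 0.558 -0.262  0.057]
437 197 [ 0.567 -0.274  0.056]
462 205 [ 0.539 -0.33   0.087]
```

View pics/za.png

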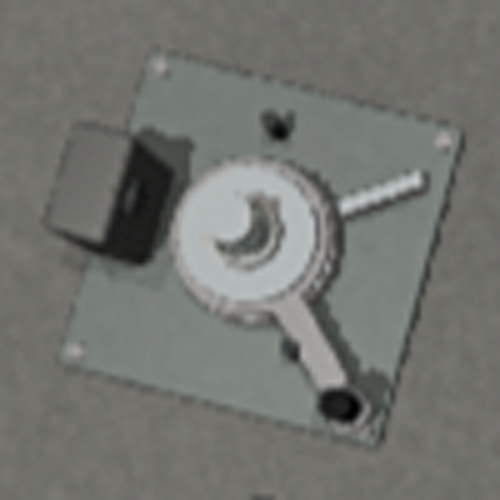

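View pics/zb.png

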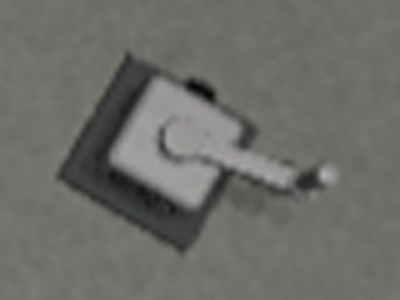

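View pics/sa.png

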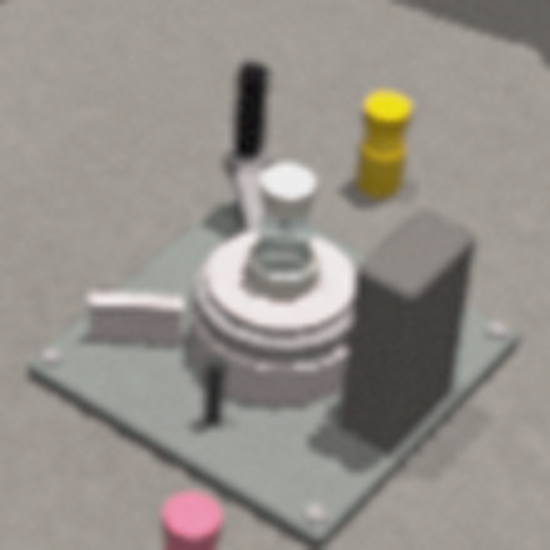

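View pics/sb.png

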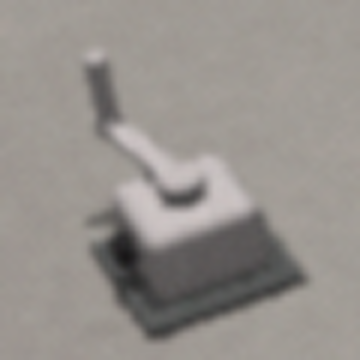

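The top zoom shows the lift's plate corners, the detector on its left, the fin to the right at about (290,197) and the knob at (278,241). The tally pin tip is near (466,205). I'll measure them from both views.

```bash
cat > m.py <<'E'
from h import *
import pickle
t=pickle.load(open('top0.pkl','rb'));s=pickle.load(open('scene0.pkl','rb'))
def tri(u1,u2):
    o1,d1=ray(t,*u1);o2,d2=ray(s,*u2)
    A=np.c_[d1,-d2];x=np.linalg.lstsq(A,o2-o1,rcond=None)[0]
    p,q=o1+d1*x[0],o2+d2*x[1];return ((p+q)/2).round(4),np.linalg.norm(p-q).round(4)
T=lambda x,y:(210+(x-2)/5,160+(y-2)/5)
S=lambda x,y:(320+(x-2)/5,170+(y-2)/5)
T2=lambda x,y:(400+(x-2)/5,170+(y-2)/5)
S2=lambda x,y:(190+(x-2.5)/6,155+(y-2.5)/6)
L=[onz(t,*T(*p),.012) for p in [(155,48),(465,130),(380,447),(62,362)]]
print('lift corners',np.round(L,4),'c',np.mean(L,0).round(4),[np.linalg.norm(L[i]-L[i-1]).round(4) for i in range(4)])
print('scene corners',[onz(s,*S(*p),.012).round(4) for p in [(30,372),(318,545),(520,340)]])
c=np.mean(L,0)
# plate edge directions
for i in range(4):
    e=L[i]-L[i-1];print('edge',np.degrees(np.arctan2(e[1],e[0])).round(1))
Q=[onz(t,*T2(*p),.008) for p in [(130,52),(58,178),(185,252),(258,128)]]
print('tally',np.round(Q,4),np.mean(Q,0).round(4),[np.linalg.norm(Q[i]-Q[i-1]).round(4) for i in range(4)])
print('scene',[onz(s,*S2(*p),.008).round(4) for p in [(155,335),(92,245),(308,280)]])
for i in range(4):
    e=Q[i]-Q[i-1];print('edge',np.degrees(np.arctan2(e[1],e[0])).round(1))
print('pin top',tri(T2(328,175),S2(96,55)))
print('pin foot', tri(T2(302,186),S2(106,130)))
print('knob top',tri(T(340,405),S(255,72)), onz(t,*T(340,405),.115).round(4),onz(s,*S(255,72),.115).round(4))
print('vial cap',tri(T(250,225),S(288,182)))
print('fin outer/inner',onz(t,*T(425,181),.04).round(4),onz(t,*T(345,210),.04).round(4))
# sizes of round things depth
E
python3 m.py
```

```text
lift corners [[0.6641 0.2789 0.012 ]
 [0.6128 0.0991 0.012 ]
 [0.4318 0.1485 0.012 ]
 [0.4825 0.3294 0.012 ]] c [0.5478 0.214  0.012 ] [np.float64(0.1886), np.float64(0.187), np.float64(0.1876), np.float64(0.1878)]
scene corners [array([0.6205, 0.1058, 0.012 ]), array([0.6696, 0.2827, 0.012 ]), array([0.4899, 0.3343, 0.012 ])]
edge -15.5
edge -105.9
edge 164.7
edge 74.4
tally [[ 0.6243 -0.2569  0.008 ]
 [ 0.5514 -0.2118  0.008 ]
 [ 0.5077 -0.2823  0.008 ]
 [ 0.5786 -0.3283  0.008 ]] [ 0.5655 -0.2698  0.008 ] [np.float64(0.0848), np.float64(0.0857), np.float64(0.083), np.float64(0.0846)]
scene [array([ 0.6257, -0.2513,  0.008 ]), array([ 0.5804, -0.3258,  0.008 ]), array([ 0.5583, -0.2068,  0.008 ])]
edge 57.4
edge 148.3
edge -121.8
edge -32.9
pin top (array([ 0.5386, -0.335 ,  0.0975]), np.float64(0.0006))
pin foot (array([ 0.5395, -0.3378,  0.0505]), np.float64(0.0014))
knob top (array([0.4501, 0.1613, 0.111 ]), np.float64(0.0035)) [0.4506 0.1592 0.115 ] [0.4544 0.1646 0.115 ]
vial cap (array([0.5427, 0.21  , 0.1189]), np.float64(0.0092))
fin outer/inner [0.5788 0.1203 0.04  ] [0.5631 0.1651 0.04  ]
```

```bash
python3 - <<'E'
from h import *
import pickle
from scipy.spatial.transform import Rotation as Ro
st=get_state();q=st['orientation'];R=Ro.from_quat([q[1],q[2],q[3],q[0]]).as_matrix();print(R.round(3))
print('jaw ang',np.degrees(np.arctan2(R[1,2],R[0,2])))
w=pickle.load(open('wrist0.pkl','rb'))
p=st['tcp_pos'];o,_=ray(w,320,200);print('cam in tool',R.T@(o-p))
for u,v in [(320,0),(320,200),(320,230),(0,200),(639,200)]:
    g=onz(w,u,v,0.05);print(u,v,(R.T@(g-p)).round(3))
t=pickle.load(open('top0.pkl','rb'))
for n,u,v,z in [('y1',323,195,.062),('y2',257,268,.062),('small',369,194,.048),('tall',371,146,.055),('dish',364,230,.016),('beaker',178,184,.08)]:print(n,onz(t,u,v,z).round(3),dp(t,u,v).round(3))
E
```

```text
[[-0.    -0.974  0.226]
 [-0.001  0.226  0.974]
 [-1.     0.    -0.001]]
jaw ang 76.94810308019287
cam in tool [-0.14772932  0.06695849  0.00032798]
320 0 [ 0.187  0.194 -0.001]
320 200 [ 0.187 -0.02  -0.001]
320 230 [ 0.187 -0.059 -0.001]
0 200 [ 0.187 -0.021 -0.41 ]
639 200 [ 0.186 -0.02   0.404]
y1 [0.576 0.041 0.062] [0.577 0.041 0.058]
y2 [0.381 0.221 0.062] [0.381 0.221 0.062]
small [ 0.579 -0.087  0.048] [ 0.58  -0.087  0.047]
tall [ 0.715 -0.096  0.055] [ 0.715 -0.097  0.053]
dish [ 0.482 -0.074  0.016] [ 0.483 -0.075  0.006]
beaker [0.61  0.435 0.08 ] [0.625 0.464 0.003]
```

Call:
apply_moves --targets '[[[0,-1.7,-1.1],[0.6,0,0],60],[[0,-3.4,-2.2],[1.2,0,0],60],[[0,-5.1,-3.3],[1.8,0,0],60],[[0,-6.8,-4.4],[2.4,0,0],60],[[0,-8.5,-5.5],[3.0,0,0],60],[[0,-10.2,-6.6],[3.6,0,0],60],[[0,-11.9,-7.7],[4.2,0,0],60],[[0,-13.6,-8.7],[4.8,0,0],60],[[0,-15.3,-9.8],[5.4,0,0],60],[[0,-17.6,-11.2],[6.0,0,0],60],[[0,-17.6,-11.2],[6.0,0,0],60],[[0,-17.6,-11.2],[6.0,0,0],60]]'

```text
time_s: 1.65
tcp_pos: [0.574, 0.1373, 0.237]
orientation: [0.699, -0.104, 0.7, 0.104]
force: [-0.9, -0.3, -1.2]
opening: 0.644
```

```bash
python3 - <<'E'
from h import *
import pickle
c=camera('wrist');cv2.imwrite('pics/w1.png',c['frame']);pickle.dump(c,open('w1.pkl','wb'))
s=get_state();print(s['time_s'],s['tcp_pos'],s['force'])
print('cam',ray(c,320,200)[0])
print('pred centre px',proj(c,[[.5478,.214,.012],[.555,.219,.012]]))
E
```

```text
1.7 [0.57337879 0.13840096 0.23718645] [-0.83384709  0.44686241 -0.52354691]
cam [0.5552643  0.20220402 0.3848839 ]
pred centre px [[318.3329214  114.2803353 ]
 [325.01551636 112.04934856]]
```

View pics/w1.png

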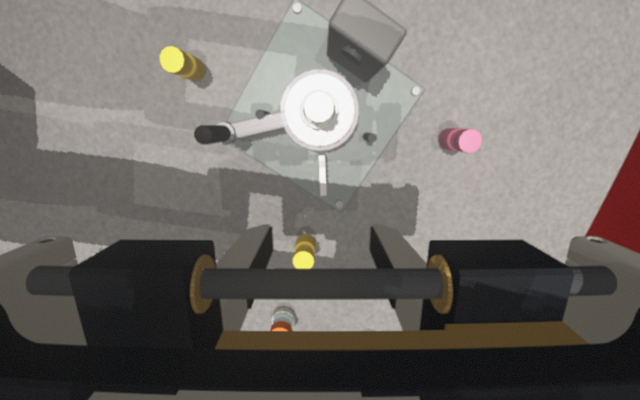

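```bash
python3 - <<'E'
import cv2
f=cv2.imread('pics/w1.png')
cv2.imwrite('pics/w1z.png',cv2.resize(f[0:220,185:435],None,fx=2.7,fy=2.7,interpolation=cv2.INTER_CUBIC))
E
```

```text
(no output)
```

View pics/w1z.png

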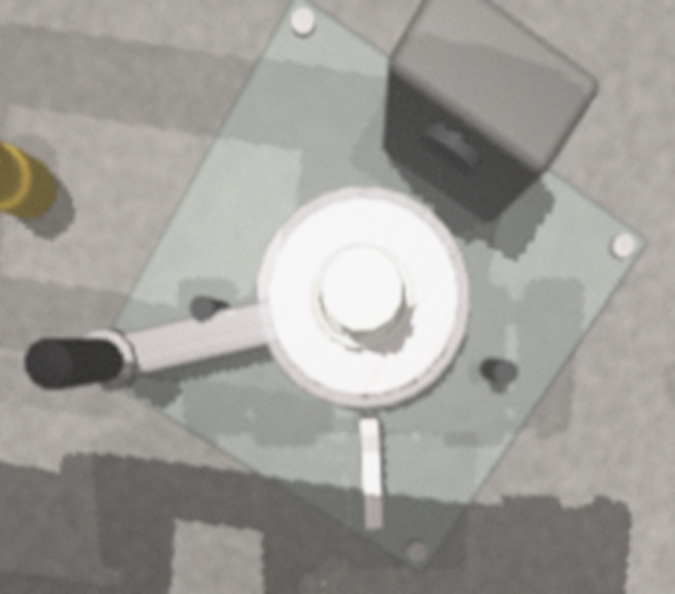

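The wrist picture shows the lift in full: bolts at (297,7), (416,91) and (339,204), knob top at (204,134), fin from (322,156) to (323,194).

```bash
python3 - <<'E'
from h import *
import pickle
c=pickle.load(open('w1.pkl','rb'));t=pickle.load(open('top0.pkl','rb'))
W=lambda x,y:(185+(x-.85)/2.7,(y-.85)/2.7)
B=[onz(c,*W(*p),.013) for p in [(302,20),(623,245),(417,551)]]
print(np.round(B,4),'centre',((B[0]+B[2])/2).round(4))
e1=B[0]-B[1];e2=B[1]-B[2]
print(np.linalg.norm(e1),np.linalg.norm(e2),np.degrees(np.arctan2(e1[1],e1[0])),np.degrees(np.arctan2(e2[1],e2[0])))
print('stage',onz(c,*W(363,298),.060).round(4),dp(c,*W(300,298)).round(4))
k=onz(c,*W(52,363),.115);print('knob',k.round(4),dp(c,*W(52,363)).round(4))
print('knob foot',onz(c,*W(106,358),.055).round(4))
print('fin',onz(c,*W(369,420),.04).round(4),onz(c,*W(374,525),.04).round(4),dp(c,*W(372,480)).round(4))
T=lambda x,y:(210+(x-2)/5,160+(y-2)/5)
o1,d1=ray(c,*W(52,363));o2,d2=ray(t,*T(340,405))
x=np.linalg.lstsq(np.c_[d1,-d2],o2-o1,rcond=None)[0];print('tri knob',(o1+d1*x[0]).round(4),(o2+d2*x[1]).round(4))
E
```

```text
[[0.4887 0.3225 0.013 ]
 [0.6537 0.2763 0.013 ]
 [0.6078 0.1114 0.013 ]] centre [0.5483 0.2169 0.013 ]
0.17137867397362494 0.17113031279728116 164.36339647439476 74.45027938314831
stage [0.5483 0.217  0.06  ] [0.5243 0.2096 0.0623]
knob [0.4536 0.1635 0.115 ] [0.5553 0.2022 0.3849]
knob foot [0.4525 0.1634 0.055 ]
fin [0.5654 0.169  0.04  ] [0.5815 0.124  0.04  ] [0.5745 0.1437 0.0405]
tri knob [0.45   0.1621 0.1053] [0.4511 0.1603 0.1052]
```

Call:
apply_moves --targets '[[[0,-1.7,-0.7],[0.5,0,0],50],[[0,-3.4,-1.4],[1.0,0,0],50],[[0,-5.1,-2.1],[1.5,0,0],50],[[0,-6.8,-2.8],[2.0,0,0],50],[[0,-8.5,-3.5],[2.5,0,0],50],[[0,-10.2,-4.2],[3.0,0,0],50],[[0,-11.9,-4.9],[3.5,0,0],50],[[0,-13.6,-5.6],[3.9,0,0],50],[[0,-15.0,-6.1],[3.9,0,0],50],[[0,-15.6,-6.3],[3.9,0,0],50],[[0,-15.6,-6.3],[3.9,0,0],50]]'

```text
time_s: 3.08
tcp_pos: [0.5299, -0.3639, 0.2375]
orientation: [0.694, 0.135, 0.694, -0.135]
force: [0.4, 0.3, -0.5]
opening: 0.537
```

```bash
python3 - <<'E'
from h import *
import pickle
c=camera('wrist');pickle.dump(c,open('w2.pkl','wb'))
s=get_state();print(s['time_s'],s['tcp_pos'],s['force'])
f=c['frame'];cv2.imwrite('pics/w2.png',f)
p=proj(c,[[.5655,-.2698,.008],[.539,-.3365,.098]]);print(p)
cv2.imwrite('pics/w2z.png',cv2.resize(f[60:260,220:420],None,fx=3,fy=3,interpolation=cv2.INTER_CUBIC))
E
```

```text
3.125 [ 0.53014185 -0.36308239  0.23758848] [-0.58684638 -0.23854379 -0.0648208 ]
[[318.70513263  98.66358798]
 [318.57979349 165.53313099]]
```

View pics/w2.png

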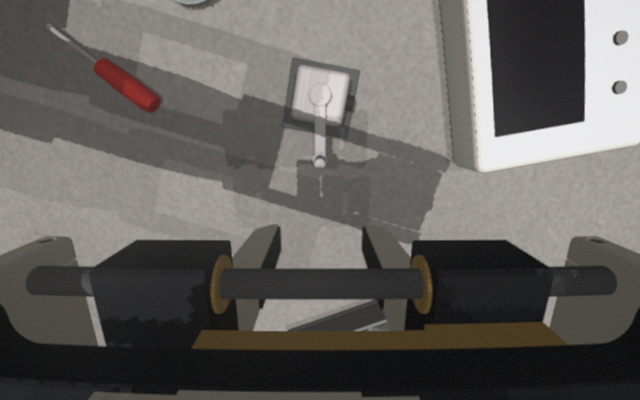

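View pics/w2z.png

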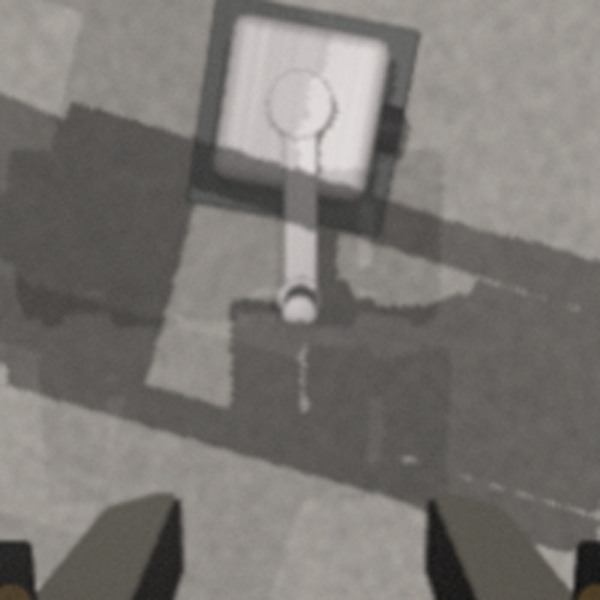

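The counter's pivot disc is at (320,95) and the pin top at (319,163).

```bash
python3 - <<'E'
from h import *
import pickle
c=pickle.load(open('w2.pkl','rb'));t=pickle.load(open('top0.pkl','rb'));st=get_state()
W=lambda x,y:(220+(x-1)/3,60+(y-1)/3)
pin=onz(c,*W(299,310),.098);piv=onz(c,*W(301,105),.060)
foot=onz(c,*W(299,297),.06)
print('pin',pin,'piv',piv,'foot',foot)
d=pin-piv;print(np.hypot(*d[:2]),np.degrees(np.arctan2(d[1],d[0])))
o1,d1=ray(c,*W(299,310));o2,d2=ray(t,400+326/5,170+173/5)
x=np.linalg.lstsq(np.c_[d1,-d2],o2-o1,rcond=None)[0];print('tri pin',(o1+d1*x[0]).round(4),(o2+d2*x[1]).round(4))
C=[onz(c,*W(*p),.008) for p in [(217,-2),(421,32),(190,200)]];print(np.round(C,4),((C[1]+C[2])/2).round(4))
e=C[1]-C[0];print(np.degrees(np.arctan2(e[1],e[0])))
E
```

```text
pin [ 0.54065773 -0.33442607  0.098     ] piv [ 0.56702604 -0.27082382  0.06      ] foot [ 0.54047891 -0.33428978  0.06      ]
0.06885153817665755 -112.51798958769893
tri pin [ 0.5405 -0.3347  0.0957] [ 0.539  -0.3359  0.0959]
[[ 0.5528 -0.2146  0.008 ]
 [ 0.625  -0.2578  0.008 ]
 [ 0.5105 -0.2839  0.008 ]] [ 0.5678 -0.2709  0.008 ]
-30.889817137145933
```

Call:
apply_moves --targets '[[[0,0.5,0],[0,0,0],34],[[0,1.0,0],[0,0,0],34],[[1.5,1.0,0],[0,0,0],34],[[3.0,1.0,0],[0,0,0],34],[[4.2,1.0,0],[0,0,0],34],[[5.1,1.0,0],[0,0,0],34],[[5.1,1.0,0],[0,0,0],34],[[5.1,1.0,0],[0,0,0],34]]'

```text
time_s: 4.12
tcp_pos: [0.5419, -0.3365, 0.0862]
orientation: [0.695, 0.135, 0.694, -0.135]
force: [0.7, -0.1, -0.2]
opening: 0.363
```

```bash
python3 - <<'E'
from h import *
import pickle
c=camera('wrist');s=get_state();print(s['time_s'],s['tcp_pos'],s['force'])
f=c['frame'];cv2.imwrite('pics/w3.png',f)
E
```

```text
4.175 [ 0.54222304 -0.33706149  0.08685247] [-0.48543589  0.34304923  1.04088085]
```

View pics/w3.png

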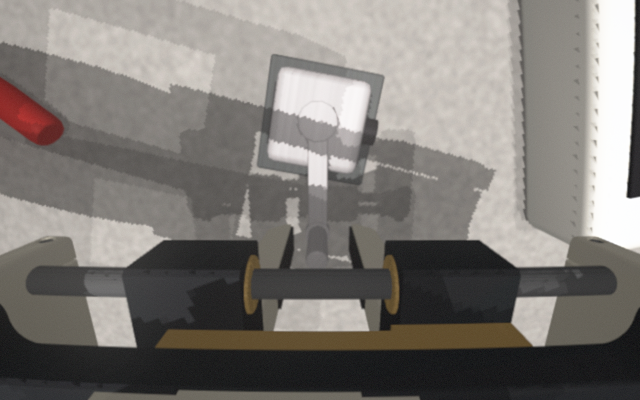

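The pin sits between the fingers at (318,240). I'll narrow the gap and swing.

Call:
apply_moves --targets '[[[0,0,0],[0,0,0],20],[[0,0,0],[0,0,0],20],[[0,0.01,-0.25],[0.6,0,0],20],[[0,0.05,-0.49],[1.2,0,0],20],[[0,0.12,-0.73],[1.8,0,0],20],[[0,0.2,-0.96],[2.4,0,0],20],[[0,0.31,-1.17],[3.0,0,0],20],[[0,0.45,-1.38],[3.6,0,0],20],[[0,0.6,-1.57],[4.2,0,0],20],[[0,0.78,-1.74],[4.8,0,0],20],[[0,0.97,-1.9],[5.4,0,0],20],[[0,0.97,-1.9],[5.4,0,0],20]]'

```text
time_s: 5.68
tcp_pos: [0.4989, -0.2892, 0.0853]
orientation: [0.558, 0.435, 0.557, -0.436]
force: [-1.6, -3.4, 0.8]
opening: 0.214
```

```bash
python3 - <<'E'
from h import *
import pickle
c=camera('wrist');s=get_state();print(s['time_s'],s['tcp_pos'],s['force'],s['opening'])
p=s['tcp_pos'];print(np.degrees(np.arctan2(p[1]+.271,p[0]-.567)),np.hypot(p[1]+.271,p[0]-.567))
f=c['frame'];cv2.imwrite('pics/w4.png',f)
E
```

```text
5.725 [ 0.49902949 -0.28933262  0.08522678] [-2.00278973 -3.26403628  1.4760741 ] 0.218894572641467
-164.90568142880826 0.0703994015942813
```

View pics/w4.png

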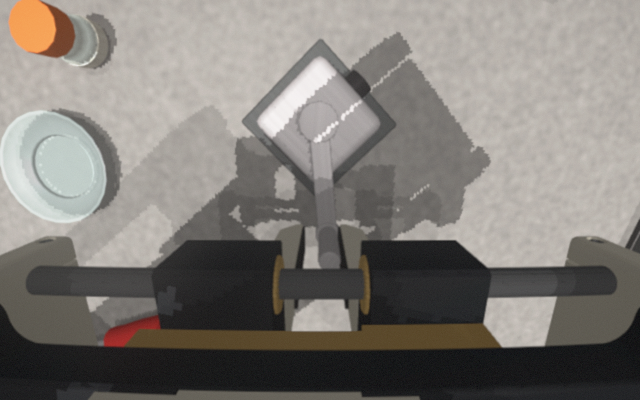

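Call:
apply_moves --targets '[[[0,0,-0.12],[0.3,0,0],20],[[0,0.01,-0.24],[0.6,0,0],20],[[0,0.02,-0.31],[0.75,0,0],20],[[0,0.02,-0.31],[0.75,0,0],20]]'

```text
time_s: 6.22
tcp_pos: [0.4975, -0.2797, 0.0849]
orientation: [0.528, 0.471, 0.527, -0.471]
force: [-0.7, -2.4, 1.3]
opening: 0.209
```

```bash
python3 - <<'E'
from h import *
s=get_state();print(s['time_s'],s['tcp_pos'],s['force'],s['opening'])
p=s['tcp_pos'];print(np.degrees(np.arctan2(p[1]+.271,p[0]-.567)))
E
```

```text
6.225 [ 0.4974718  -0.27974982  0.08490341] [-0.69687465 -2.39430032  1.2897015 ] 0.2091577355387565
-172.82727983217538
```

Still spring force only; I'll advance in small steps until the force jumps at the stop.

Call:
apply_moves --targets '[[[0,0,-0.06],[0.15,0,0],20],[[0,0,-0.12],[0.3,0,0],20],[[0,0,-0.12],[0.3,0,0],20]]'

```text
time_s: 6.6
tcp_pos: [0.4977, -0.2782, 0.085]
orientation: [0.516, 0.484, 0.513, -0.485]
force: [2.9, -12.9, -4.2]
opening: 0.219
```

```bash
python3 - <<'E'
from h import *
c=camera('wrist');cv2.imwrite('pics/w5.png',cv2.resize(c['frame'][20:280,180:460],None,fx=2,fy=2))
s=get_state();print(s['time_s'],s['tcp_pos'],s['force'],s['opening'])
p=s['tcp_pos'];print(np.degrees(np.arctan2(p[1]+.271,p[0]-.567)))
E
```

```text
6.65 [ 0.49767596 -0.27824152  0.08505444] [  2.58523309 -13.24766129  -4.26651468] 0.2195622660837015
-174.03657097502452
```

View pics/w5.png

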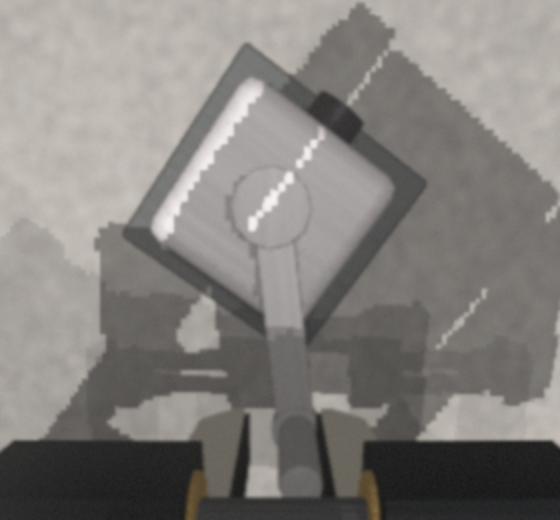

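Force jumped to 13.5 N at the predicted stop angle. I'll swing back with the lever following, then open and check.

Call:
apply_moves --targets '[[[0,0.01,0.25],[-0.6,0,0],20],[[0,0.05,0.49],[-1.2,0,0],20],[[0,0.12,0.73],[-1.8,0,0],20],[[0,0.2,0.96],[-2.4,0,0],20],[[0,0.31,1.17],[-3.0,0,0],20],[[0,0.45,1.38],[-3.6,0,0],20],[[0,0.6,1.57],[-4.2,0,0],20],[[0,0.78,1.74],[-4.8,0,0],20],[[0,0.97,1.9],[-5.4,0,0],20],[[0,1.17,2.03],[-6.0,0,0],20],[[0,1.34,2.12],[-6.4,0,0],40],[[0,1.34,2.12],[-6.4,0,0],40]]'

```text
time_s: 8.15
tcp_pos: [0.5411, -0.3364, 0.0842]
orientation: [0.693, 0.139, 0.694, -0.138]
force: [0.3, 0.3, 0.1]
opening: 0.383
```

```bash
python3 - <<'E'
from h import *
c=camera('wrist');cv2.imwrite('pics/w6.png',cv2.resize(c['frame'][20:280,180:460],None,fx=2,fy=2))
s=get_state();print(s['time_s'],s['tcp_pos'],s['force'],s['opening'])
p=s['tcp_pos'];print(np.degrees(np.arctan2(p[1]+.271,p[0]-.567)))
E
```

```text
8.2 [ 0.54078553 -0.33634383  0.08413921] [-0.14524169 -0.62548484 -0.11606767] 0.41321556745485605
-111.85954535351742
```

View pics/w6.png

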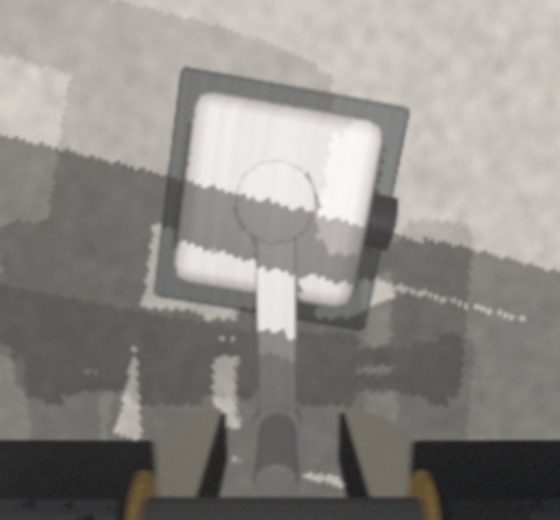

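The counter lever is back at rest between the open fingers, with no contact force. Next I lift and go over the cam knob.

Call:
apply_moves --targets '[[[-1.7,0,0],[0,0,0],44],[[-3.4,0,0],[0,0,0],44],[[-5.0,0.5,-0.3],[0,0,0],44],[[-5.0,2.0,-1.3],[0.5,0,0],44],[[-5.0,3.7,-2.4],[1.0,0,0],44],[[-5.0,5.4,-3.5],[1.5,0,0],44],[[-5.0,7.1,-4.6],[2.0,0,0],44],[[-5.0,8.8,-5.6],[2.5,0,0],44],[[-5.0,10.5,-6.7],[3.0,0,0],44],[[-5.0,12.2,-7.8],[3.5,0,0],44],[[-5.0,13.6,-8.7],[3.8,0,0],44],[[-5.0,14.2,-9.1],[3.8,0,0],44]]'

```text
time_s: 9.7
tcp_pos: [0.4508, 0.1638, 0.2345]
orientation: [0.61, 0.357, 0.611, -0.356]
force: [0.0, -0.5, 0.6]
opening: 0.472
```

Call:
apply_moves --targets '[[[0,0,0],[0,0,0],44],[[0,0,0],[0,0,0],44]]'

```text
time_s: 9.95
tcp_pos: [0.452, 0.1607, 0.2345]
orientation: [0.611, 0.357, 0.611, -0.357]
force: [0.4, 0.1, -0.5]
opening: 0.473
```

```bash
python3 - <<'E'
from h import *
import pickle
from scipy.spatial.transform import Rotation as Ro
c=camera('wrist');cv2.imwrite('pics/w7.png',c['frame']);pickle.dump(c,open('w7.pkl','wb'))
s=get_state();print(s['time_s'],s['tcp_pos'],s['force'],s['opening'])
q=s['orientation'];R=Ro.from_quat([q[1],q[2],q[3],q[0]]).as_matrix();print(np.degrees(np.arctan2(R[1,2],R[0,2])))
K0=np.array([.4528,.1623,.095]);print('d tool units',(R.T@(K0-s['tcp_pos'])/.03).round(2))
print(proj(c,[K0+[0,0,.02]]))
E
```

```text
10.0 [0.45213289 0.16034209 0.2345178 ] [-0.18425109  0.3450087   0.00759801] 0.4736416388686428
-60.62433557397563
d tool units [ 4.65  0.05 -0.05]
[[319.63920674 196.93653776]]
```

View pics/w7.png

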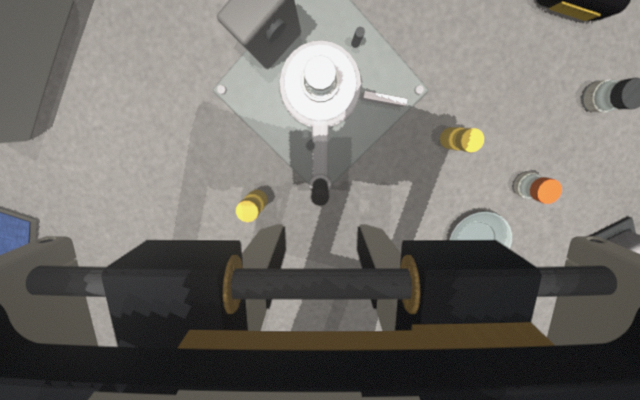

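The knob is at (319,193), right where predicted. I'll descend and grip.

Call:
apply_moves --squeeze 15 --targets '[[[1.5,0.03,-0.03],[0,0,0],44],[[3.0,0.05,-0.05],[0,0,0],44],[[4.0,0.05,-0.05],[0,0,0],44],[[4.65,0.05,-0.05],[0,0,0],44],[[4.65,0.05,-0.05],[0,0,0],30],[[4.65,0.05,-0.05],[0,0,0],15],[[4.65,0.05,-0.05],[0,0,0],10],[[4.65,0.05,-0.05],[0,0,0],10],[[4.65,0.05,-0.05],[0,0,0],10]]'

```text
time_s: 11.12
tcp_pos: [0.4536, 0.1633, 0.0965]
orientation: [0.611, 0.357, 0.61, -0.356]
force: [-0.5, -1.5, 7.1]
opening: 0.189
```

```bash
python3 - <<'E'
from h import *
c=camera('wrist');cv2.imwrite('pics/w8.png',c['frame'])
s=get_state();print(s['time_s'],s['tcp_pos'],s['force'],s['opening']*93)
p=s['tcp_pos'];d=p[:2]-[.5485,.2165];print(np.hypot(*d),np.degrees(np.arctan2(d[1],d[0])))
E
```

```text
11.175 [0.45362435 0.16331488 0.09646249] [-0.61733681 -0.43364226  6.22102352] 17.514606040012552
0.10876601565476948 -150.7260050657349
```

View pics/w8.png

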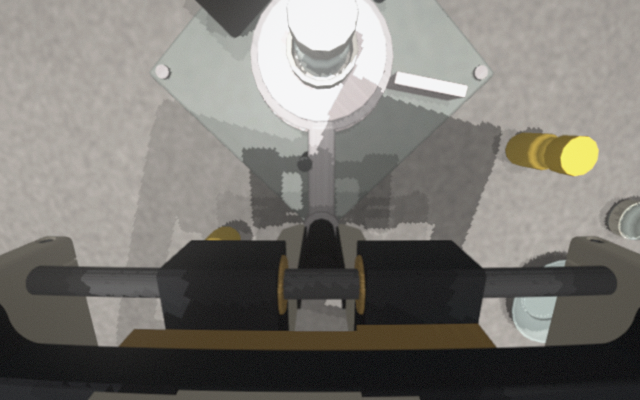

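Call:
apply_moves --targets '[[[-0.03,0.01,0.26],[-0.4,0,0],10],[[-0.03,0.04,0.51],[-0.8,0,0],10],[[-0.03,0.08,0.76],[-1.2,0,0],10],[[-0.03,0.14,1.01],[-1.6,0,0],10],[[-0.03,0.22,1.25],[-2.0,0,0],10],[[-0.03,0.32,1.49],[-2.4,0,0],10],[[-0.03,0.43,1.72],[-2.8,0,0],10],[[-0.03,0.56,1.94],[-3.2,0,0],10],[[-0.03,0.7,2.16],[-3.6,0,0],10],[[-0.03,0.86,2.36],[-4.0,0,0],10],[[-0.03,1.03,2.55],[-4.4,0,0],10],[[-0.03,1.21,2.72],[-4.8,0,0],10]]'

```text
time_s: 12.68
tcp_pos: [0.5244, 0.1106, 0.0965]
orientation: [0.703, 0.077, 0.703, -0.076]
force: [-2.7, 2.3, 4.2]
opening: 0.194
```

```bash
python3 - <<'E'
from h import *
c=camera('wrist');cv2.imwrite('pics/w9.png',c['frame'])
s=get_state();print(s['time_s'],s['tcp_pos'],s['force'],s['torque'],s['opening']*93)
p=s['tcp_pos'];d=p[:2]-[.5485,.2165];print(np.hypot(*d),np.degrees(np.arctan2(d[1],d[0])))
from scipy.spatial.transform import Rotation as Ro
q=s['orientation'];R=Ro.from_quat([q[1],q[2],q[3],q[0]]).as_matrix();print(np.degrees(np.arctan2(R[1,2],R[0,2])))
E
```

```text
12.725 [0.52506989 0.1104789  0.09648918] [-2.78228017  2.14816886  3.25065592] [0.47819518 0.45995301 0.00373654] 17.66158144730877
0.10857920146574446 -102.46177203802849
-12.216120442143911
```

View pics/w9.png

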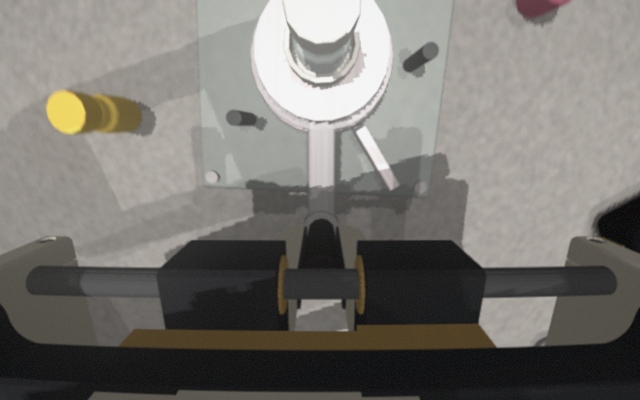

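Call:
apply_moves --targets '[[[0,0.01,0.26],[-0.4,0,0],10],[[0,0.04,0.51],[-0.8,0,0],10],[[0,0.08,0.76],[-1.2,0,0],10],[[0,0.14,1.01],[-1.6,0,0],10],[[0,0.22,1.25],[-2.0,0,0],10],[[0,0.32,1.49],[-2.4,0,0],10],[[0,0.43,1.72],[-2.8,0,0],10],[[0,0.51,1.86],[-3.05,0,0],10],[[0,0.56,1.95],[-3.2,0,0],10],[[0,0.56,1.95],[-3.2,0,0],10],[[0,0.56,1.95],[-3.2,0,0],10]]'

```text
time_s: 14.1
tcp_pos: [0.5845, 0.1144, 0.0965]
orientation: [0.697, -0.119, 0.697, 0.12]
force: [-5.1, 2.7, 5.0]
opening: 0.19
```

```bash
python3 - <<'E'
from h import *
import pickle
for n in ['wrist','scene','top']:
    c=camera(n);pickle.dump(c,open(n+'9.pkl','wb'));f=c['frame']
    if n=='wrist': cv2.imwrite('pics/w10.png',cv2.resize(f[0:270,170:470],None,fx=2.2,fy=2.2,interpolation=cv2.INTER_CUBIC))
    if n=='scene': cv2.imwrite('pics/s10.png',cv2.resize(f[140:280,290:440],None,fx=4,fy=4,interpolation=cv2.INTER_CUBIC))
    if n=='top': cv2.imwrite('pics/t10.png',f)
s=get_state();print(s['time_s'],s['tcp_pos'],s['force'],s['opening']*93)
p=s['tcp_pos'];d=p[:2]-[.5485,.2165];print(np.hypot(*d),np.degrees(np.arctan2(d[1],d[0])))
E
```

```text
14.25 [0.5845076  0.11439683 0.09649029] [-4.76463165  2.69219519  5.52838833] 17.989101108627686
0.1082663566034079 -70.57434504466133
```

View pics/w10.png

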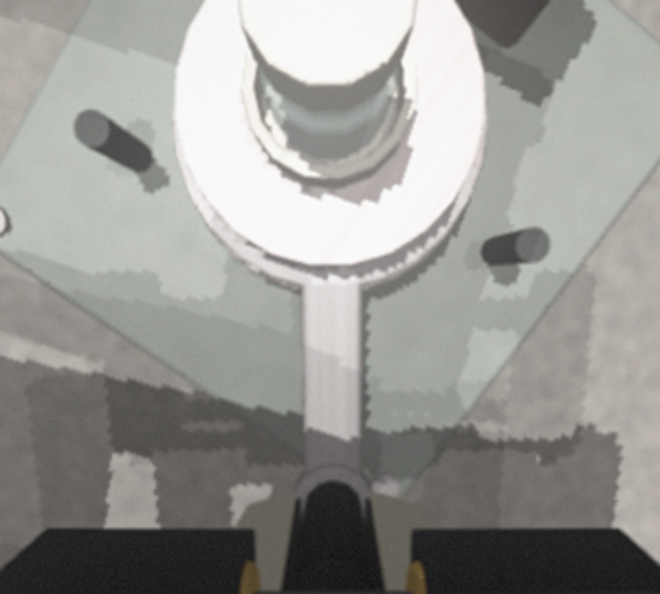

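View pics/s10.png

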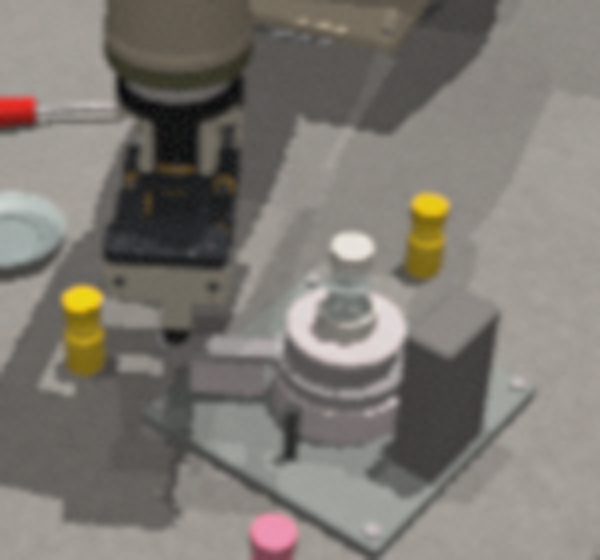

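View pics/t10.png

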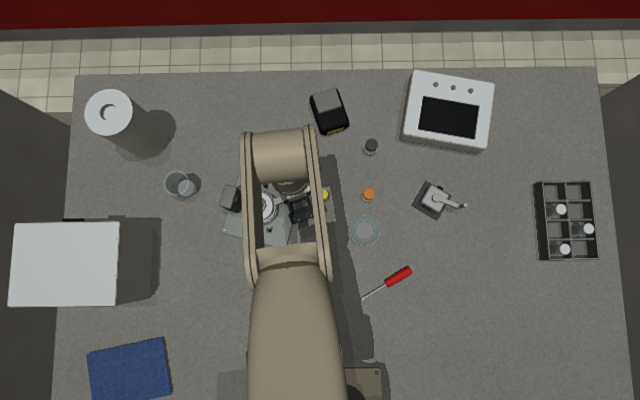

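The arm hides the fin in the wrist view. TCP turned 80.15° from rest, i.e. 1.399 rad. I'll check the lever axis and stage height.

```bash
python3 - <<'E'
from h import *
import pickle
c=pickle.load(open('wrist9.pkl','rb'))
W=lambda x,y:(170+(x-.6)/2.2,(y-.6)/2.2)
a=onz(c,*W(334,310),.054);b=onz(c,*W(333.5,430),.054)
print(a,b)
C=np.array([.5485,.2165])
for p in (a,b):
    d=p[:2]-C;print(np.degrees(np.arctan2(d[1],d[0])),np.hypot(*d))
w1=pickle.load(open('w1.pkl','rb'))
for n,c0 in (('before',w1),('after',c)):
    P=cloud(c0);r=np.hypot(P[...,0]-C[0],P[...,1]-C[1])
    m=(r<.036)&(r>.026)&(P[...,2]>.04)&(P[...,2]<.09);print(n,'stage z',np.median(P[...,2][m]).round(4),m.sum())
    m=(r<.02)&(P[...,2]>.1)&(P[...,2]<.16);print('cap z',np.percentile(P[...,2][m],[50,90]).round(4) if m.any() else None,np.median(P[m],0).round(4) if m.any() else None)
for n in ('scene0','scene9'):
    c0=pickle.load(open(n+'.pkl','rb'));P=cloud(c0);r=np.hypot(P[...,0]-C[0],P[...,1]-C[1])
    m=(r<.036)&(r>.022)&(P[...,2]>.045)&(P[...,2]<.09);print(n,np.median(P[...,2][m]).round(4))
    m=(r<.018)&(P[...,2]>.1)&(P[...,2]<.16);print('cap',np.percentile(P[...,2][m],95).round(4),P[m].mean(0).round(4))
E
```

```text
[0.56637164 0.16931646 0.054     ] [0.57838153 0.13480414 0.054     ]
-69.25488857839689 0.05045475208045193
-69.90922356141742 0.08698918941686724
before stage z 0.0628 1736
cap z [0.1278 0.1287] [0.5487 0.2159 0.1278]
after stage z 0.0778 5209
cap z [0.1421 0.1434] [0.5518 0.2083 0.1421]
scene0 0.0617
cap 0.128 [0.5546 0.2184 0.1193]
scene9 0.0757
cap 0.1428 [0.5556 0.2186 0.1257]
```

```bash
python3 - <<'E'
from workcell import *
print(sign_off()); s=get_state();print(s['time_s'],s['tcp_pos'],s['force'])
E
```

```text
the job is handed in; nothing more can be done
None
the job is handed in; nothing more can be done
```

I logged the sample on the tally counter, then turned the cam lever to its highest lift point. I handed the job in with the gripper still holding the knob, at 14.25 s on the robot clock.

- **Tally counter:** I swung the lever until the force jumped to about 13.5 N at the predicted stop angle. Then I let it follow the fingers back. It showed at rest, with no contact force, in the wrist view before I left and in the last top view.
- **Cam lever:** it turned 80.15° from rest, which is 1.399 rad against the 1.4 wanted. In the wrist view the arm covers the index fin.
- **Lift and vial:** the stage rose 15 mm (62.8 to 77.8 mm), and the vial cap rose from about 128 to 142 mm. The vial stands upright in its cup.
- **Other things on the bench:** the other items I could see in the final pictures look unmoved.

**Disagreements:**
- The scene camera put the plates about 5–8 mm away from the top view. I used the wrist views, which agreed with the top view to about 3 mm.
- Arm points measured in the image lay 0.5–1° off the fin's direction, which I took as measurement error. The 15 mm rise supports that.
- A steady upward force of about 5 N stayed on the tool while it held the knob. I left it because it is far below the limits.

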